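# Close the taller glue pot's hinged screw lid

### The arm

A 7-joint arm with a two-finger parallel gripper is mounted at the origin on a cart in front of the work surface, level with it; the furniture and walls round the work are solid. World frame = base frame: x ahead of the robot, y to its left, z up, the work surface at z = 0. Lengths are in m, angles in rad, forces in N, time in s.
With the tool pointing down it reaches from about 0.425 to 0.95 m from the base axis. Payload 4.7 kg.
Tool frame: the origin (TCP) lies between the finger pads; the fingertips stand 25 mm ahead of it and the grasp point (between the pads) lies 6 mm ahead of it; z points along the fingers, y is the line along which they close (so a half turn about z gives the same grasp; the last joint's range is limited). The gripper opens to 85 mm and grips with 20 to 120 N. Pads are 22 mm wide; open, the fingers measure 114 mm over their backs; the gripper's body (76 mm by 85 mm) begins 54 mm behind the grasp point. The pads swing forward as they close: fully open they stand 13 mm farther back than shut.
Start: joints at [1.302, 0.469, -0.049, 1.532, 0.024, 1.141, -0.082], TCP at [0.16, -0.656, 0.256] pointing down, gripper open.
Joint ranges: [-2.59, 2.59], [-0.33, 1.99], [-1.39, 1.29], [0.1, 2.45], [-1.04, 4.18], [0.21, 1.99], [-2.66, 2.66]. Speed limits (rad/s): [2.57, 2.57, 3.14, 3.14, 3.14, 3.14, 3.14].

### API

Orientations are given as a 3x3 rotation matrix whose columns are the frame's x, y, z axes.
In Python, from rig import * gives the robot as it stands. Calls block until the motion is done:
- movep(position, orientation): joint-space move of the TCP to a pose.
- move_l(position, attitude=None, feed=0.15, until_force=None): straight line of the TCP; attitude=None keeps the orientation; feed is the mean speed in m/s. With until_force (N) it stops when the force on the tool has changed by that much, and returns True; else False.
- move_joints(angles): joint-space move.
- command_gripper(opening, newtons=None): finger opening in m; newtons is the grip in N (None keeps the last); returns when the fingers have stopped.
- sleep(seconds).
- inverse_kinematics(position, orientation): joint angles nearest the present ones, or None.
- sense(): the state.
- camera(name): name is "scene" or "top" or "wrist"; returns (picture, depth): 400x640x3 uint8, red, green, blue; 400x640 float32, m along the optical axis (not along the pixel's ray), 0 where there is no reading.
- camera_params(name): a dict with "K" (3x3 intrinsics, pixels), "position" and "rotation" of the camera in the world; the wrist camera has in their place "tool_from_camera" (4x4, takes a point from camera to tool coordinates, whose origin is the TCP and whose axes are the flange's). Camera axes: x right, y down, z forward; pixel columns grow to the right and rows downward; lengths in m; the calibration is good to about 2 mm. The wrist camera is an equidistant fisheye: a pixel r from the principal point sees the ray r / f radians off the axis. A picture is of the moment at which its call begins: read the wrist's pose just before it. camera_params takes no time and is no camera call.
A pose or a line that the arm cannot do raises Unreachable and nothing moves.
- finish_job(): hands the job in; it is judged then, once.
The state is a dict: "time_s": time; "joint_pos": joint angles; "qd": joint speeds; "joint_efforts": joint torques, N m; "position": TCP position; "tcp_rot": TCP orientation; "wrist_force": force on the tool from outside, world axes, zero at the start; "ft_torque": the same for the moment, N m; "finger_gap": finger opening in m; "gripper_force": force on a finger pad.
Only numpy, scipy, OpenCV 4.12 (cv2) and the standard library are available. Lean on these libraries where they do the work, as an engineer would, in place of code of your own. Each camera call takes 0.05 s, during which the arm holds its last target. There are 200 camera calls.

### The job

Two glue pots with hinged screw lids stand open. Close the taller one: swing its lid over and press it down fully home on the mouth, and only then turn the wing bar on top clockwise as far as it will go, so that the cap is screwed down tight. The shorter pot is still in use, so leave its lid as it is, and do not shift or knock over the things standing round the pots.

Things in the scene. Friction and masses are not known exactly. Their poses are not given: they have to be found in the camera images.
- tall_pot: The taller pot, mouth rim 110 mm above the table. Origin: centre of the foot's underside, z up; +x points from mouth to hinge. Aluminium, radius 48 mm, foot radius 60 mm, fixed to the table. From the hinge behind the mouth a strap reaches over to -x, ends in a thumb tab, and carries the screw cap below and the wing bar above it. Shut: strap top z = 139 mm, hinge cheeks to 143 mm.
- tall_lid (a joint): Angle of the taller pot's lid: 0 = shut with the strap level, grows as it opens (1.57 = strap upright). Starts 0.95 to 1.75. The hinge is stiff (about 0.35 N m), so the lid stays where it is left and does not fall. Must finish below 0.05.
- tall_cap (a joint): Turn of the taller pot's cap and wing bar in the strap: 0 = screwed tight against the stop, with the bar along the strap over the thumb tab; grows anticlockwise seen from above the shut lid. Starts 0.9 to 2.4, limit 2.7. Stiff: about 0.2 N m to turn, stays where left. The cap sinks 3.5 mm per radian as it is tightened.
- tall_hinge (a point): On the hinge axis of the taller pot's lid, 136 mm above the table and 52 mm behind the pot's axis; its x, y, z axes turn with the lid. The hinge axis is y; the strap runs along its -x; its z is the outer side of the lid.
- tall_tab (a point): Middle of the outer (upper when shut) face of the thumb tab at the free end of the taller pot's strap, 125 mm from the hinge. Tab 28 mm along the strap, 34 mm wide, 6 mm thick; strap 24 mm wide. The bar stands clear of the tab at the starts.
- tall_bar (a point): Middle of the taller pot's wing bar, on the cap's axis (52 mm from the hinge along the strap). Bar 120 mm long along its x axis, 12 mm wide, 20 mm high, with a 26 mm hub. Lid shut: bar spans z = 144 to 164 mm when tight, up to 9 mm higher unscrewed. The ribbed cap below the strap has radius 46 mm. Its z is the screw axis.
- short_pot: The shorter pot, rim 65 mm above the table, otherwise the same; its lid stands open and must stay so. Origin: centre of the foot's underside, z up; +x points from mouth to hinge. Aluminium, radius 48 mm, foot radius 60 mm, fixed to the table. From the hinge behind the mouth a strap reaches over to -x, ends in a thumb tab, and carries the screw cap below and the wing bar above it. 
- short_tab (a point): Middle of the outer face of the thumb tab of the shorter pot's open lid; the same sizes. Must not move by more than 20 mm.
- short_wing (a point): One end of the shorter pot's wing bar, 55 mm out from its middle. Must not move by more than 20 mm.
- pin: Turned wooden pin standing close to the taller pot, 57 mm across, 186 mm tall; origin at the centre of its foot. Leave standing.
- glue: Glue bottle with a pointed nozzle standing close to the taller pot, 45 mm across, 142 mm tall; origin at the centre of its foot. Leave standing.
- bare_jar: Bare wooden jar, 67 mm across, 58 mm tall; origin at the centre of its foot. Leave standing.
- sander: Wooden sanding block, 48 x 88 x 30 mm; origin at the centre of its underside. Leave lying.
There are look-alikes about, which are no part of the job. Leave any purple look-alike of the bare_jar alone. What is shaped like the pin but turquoise is not meant.

How it is judged:
On the way, in this order (a step that is already met when the one before it is completed fails the run):
1. the taller pot's lid is pressed fully home while its cap is still unscrewed (value of joint tall_lid below 0.05 rad and value of joint tall_cap above 0.5 rad), for 0.2 s.
2. the cap is then turned clockwise to its stop (value of joint tall_cap below 0.1 rad and value of joint tall_lid below 0.05 rad), for 0.2 s.
At the end, for the whole second after the job is handed in: The taller pot's lid is down (below 0.05 rad) and its cap screwed to the stop (within 0.1 rad) and at rest; the shorter pot's tab and wing end are within 20 mm of where they were; pin, glue bottle, bare jar and sanding block are within 30 mm of their places and not tipped by more than 0.5 rad (all of step 2 and velocity of joint tall_cap below 0.05 rad/s and not (distance of pin from where it was at the start of the episode above 0.03 m or angle between pin's own z axis and vertical above 0.5 rad) and not (distance of glue from where it was at the start of the episode above 0.03 m or angle between glue's own z axis and vertical above 0.5 rad) and not (distance of bare_jar from where it was at the start of the episode above 0.03 m or angle between bare_jar's own z axis and vertical above 0.5 rad) and not (distance of sander from where it was at the start of the episode above 0.03 m or angle between sander's own z axis and vertical above 0.5 rad) and not (distance of any of short_tab, short_wing from where it was at the start of the episode above 0.02 m)); the robot touches nothing.
It fails at once if the turned wooden pin is shifted by more than 30 mm or knocked over (distance of pin from where it was at the start of the episode above 0.03 m or angle between pin's own z axis and vertical above 0.5 rad).
It fails at once if the glue bottle is shifted by more than 30 mm or knocked over (distance of glue from where it was at the start of the episode above 0.03 m or angle between glue's own z axis and vertical above 0.5 rad).
It fails at once if the bare wooden jar is shifted by more than 30 mm or knocked over (distance of bare_jar from where it was at the start of the episode above 0.03 m or angle between bare_jar's own z axis and vertical above 0.5 rad).
It fails at once if the sanding block is shifted by more than 30 mm or knocked over (distance of sander from where it was at the start of the episode above 0.03 m or angle between sander's own z axis and vertical above 0.5 rad).
It fails at once if the short pot's lid or cap is moved (distance of any of short_tab, short_wing from where it was at the start of the episode above 0.02 m).
It also fails if it takes over 42 s, if anything falls off the work surface, if the arm or the gripper's body presses on something with over 40 N, if the wrist force passes 120 N, or if a joint passes its speed limit or range.

## Working session

There is one attempt and no reset: what is moved stays moved. The work goes in short steps, each a Python script; the robot and the scene stay as the last script left them, time stands still between calls to the robot, and variables do not carry over. Pictures are saved under pics/ and viewed, at most 10 in all, crops included, and the job is handed in when it is done.

```bash
ls; mkdir -p pics; cat > h.py <<'E'
from rig import *
import numpy as np, cv2
def cloud(name):
    im,d=camera(name); p=camera_params(name); K=np.array(p["K"])
    v,u=np.mgrid[:d.shape[0],:d.shape[1]]
    c=np.stack([(u-K[0,2])/K[0,0]*d,(v-K[1,2])/K[1,1]*d,d],-1)
    P=c@np.array(p["rotation"]).T+np.array(p["position"]); P[d==0]=np.nan
    return im,d,P
E
python3 - <<'E'
from h import *
for n in ("scene","top"):
    im,d,P=cloud(n); cv2.imwrite(f"pics/{n}0.png",im[...,::-1]); np.savez(f"{n}0.npz",im=im,d=d,P=P)
    p=camera_params(n); print(n,p["position"],np.round(p["rotation"],3).tolist(),np.mean(d==0))
print(sense())
E
```

```text
pics
scene [-0.25648908  0.63406279  1.03281878] [[-0.664, -0.499, 0.556], [-0.747, 0.466, -0.474], [-0.023, -0.73, -0.683]] 0.00430859375
top [0.21828414 0.01480127 1.46862779] [[-0.018, -0.978, 0.206], [-1.0, 0.019, 0.002], [-0.006, -0.206, -0.979]] 0.00402734375
{'time_s': 0.1, 'joint_pos': array([ 1.30208444,  0.46936901, -0.0485656 ,  1.53356691,  0.02407156,
        1.14101517, -0.08230522]), 'qd': array([-3.11799976e-04, -2.17346167e-03,  9.13629349e-04, -2.93684957e-03,
        8.21803162e-05, -4.57348570e-04, -3.14357613e-03]), 'joint_efforts': array([ 2.68602584e-03, -5.11510527e+01, -4.63584031e-02, -2.38388729e+01,
        1.07060591e-02,  4.46653110e-03, -3.09179093e-06]), 'position': array([ 0.16021638, -0.65521418,  0.25536388]), 'tcp_rot': array([[ 9.71386089e-01,  2.37505464e-01, -4.69523486e-04],
       [ 2.37505923e-01, -9.71384584e-01,  1.71097401e-03],
       [-4.97221997e-05, -1.77353096e-03, -9.99998426e-01]]), 'wrist_force': array([ 0.05591059, -0.20775293,  0.24511845]), 'ft_torque': array([0.00804826, 0.03306497, 0.0100966 ]), 'gripper_force': 0.0, 'finger_gap': 0.08524053930702397}
```

View pics/scene0.png

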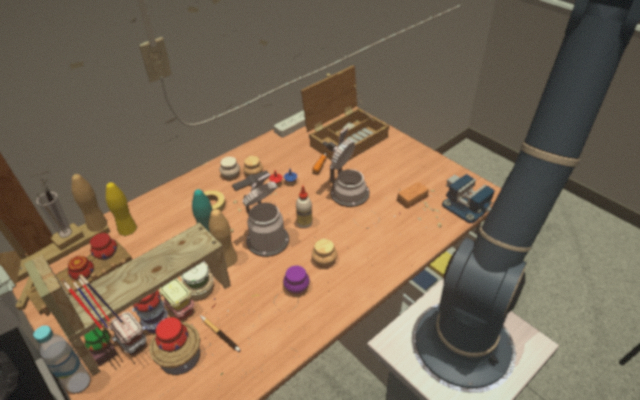

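View pics/top0.png

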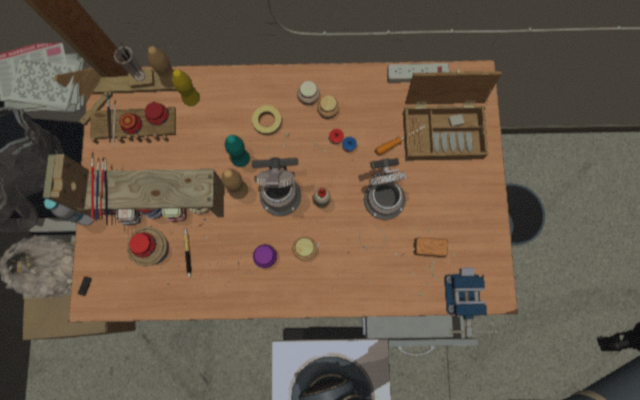

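The left pot, at top (278,193), stands between the pin (232,180) and the glue bottle (321,196) and looks like the taller one. The short pot is at (385,200). Both hinges are on the far side. Next I'll measure with depth.

```bash
python3 - <<'E'
import numpy as np, cv2
T=np.load("top0.npz");S=np.load("scene0.npz")
a=cv2.resize(T["im"][130:230,210:340],None,fx=4,fy=4,interpolation=cv2.INTER_CUBIC)
b=cv2.resize(S["im"][135:265,190:360],None,fx=3,fy=3,interpolation=cv2.INTER_CUBIC)
c=np.zeros((400,520+510,3),np.uint8); c[:400,:520]=a; c[:390,520:]=b
cv2.imwrite("pics/crop0.png",cv2.resize(c,(800,311))[...,::-1])
for n,Z,box in(("top",T,(150,225,250,305)),("scene",S,(190,260,235,295))):
    P=Z["P"][box[0]:box[1],box[2]:box[3]].reshape(-1,3); P=P[np.isfinite(P[:,2])]
    for lo in np.arange(.005,.3,.015):
        q=P[(P[:,2]>lo)&(P[:,2]<lo+.015)]
        if len(q)>3: print(n,round(lo,3),len(q),q.min(0).round(3),q.max(0).round(3),np.median(q,0).round(3))
for nm,(u,v) in dict(pot=(278,190),short=(386,197),pin=(232,178),glue=(321,193),jar=(305,245),sand=(432,246),tallrim=(278,208)).items():
    print(nm,T["P"][v,u].round(3))
E
```

```text
top 0.005 488 [0.469 0.069 0.005] [0.692 0.221 0.02 ] [0.549 0.136 0.008]
top 0.02 38 [0.504 0.089 0.022] [0.575 0.177 0.035] [0.514 0.122 0.029]
top 0.035 39 [0.505 0.089 0.035] [0.571 0.178 0.05 ] [0.513 0.125 0.044]
top 0.05 30 [0.505 0.09  0.05 ] [0.544 0.168 0.065] [0.511 0.126 0.06 ]
top 0.065 53 [0.505 0.089 0.065] [0.564 0.183 0.08 ] [0.514 0.123 0.075]
top 0.08 181 [0.506 0.089 0.08 ] [0.569 0.182 0.095] [0.524 0.127 0.088]
top 0.095 92 [0.512 0.096 0.095] [0.607 0.174 0.11 ] [0.522 0.129 0.105]
top 0.11 20 [0.514 0.098 0.11 ] [0.603 0.173 0.124] [0.539 0.147 0.113]
top 0.125 16 [0.594 0.11  0.128] [0.602 0.155 0.14 ] [0.599 0.117 0.136]
top 0.14 27 [0.582 0.101 0.141] [0.598 0.169 0.154] [0.587 0.119 0.148]
top 0.155 57 [0.567 0.089 0.155] [0.593 0.182 0.17 ] [0.578 0.124 0.163]
top 0.17 144 [0.54  0.078 0.17 ] [0.612 0.181 0.185] [0.569 0.104 0.18 ]
top 0.185 350 [0.531 0.078 0.185] [0.611 0.18  0.2  ] [0.579 0.125 0.193]
top 0.2 281 [0.53  0.103 0.2  ] [0.604 0.191 0.215] [0.587 0.148 0.205]
top 0.215 29 [0.542 0.121 0.215] [0.595 0.187 0.229] [0.548 0.138 0.224]
top 0.23
[... 667 characters left out ...]
cene 0.11 16 [0.513 0.101 0.11 ] [0.599 0.172 0.113] [0.562 0.127 0.111]
scene 0.125 93 [0.575 0.102 0.128] [0.617 0.169 0.14 ] [0.584 0.131 0.135]
scene 0.14 50 [0.563 0.093 0.14 ] [0.615 0.181 0.155] [0.575 0.104 0.145]
scene 0.155 16 [0.557 0.092 0.155] [0.578 0.184 0.17 ] [0.565 0.182 0.163]
scene 0.17 35 [0.547 0.147 0.17 ] [0.58  0.183 0.185] [0.561 0.18  0.18 ]
scene 0.185 73 [0.534 0.136 0.185] [0.589 0.191 0.2  ] [0.548 0.17  0.195]
scene 0.2 52 [0.53  0.131 0.2  ] [0.588 0.191 0.209] [0.54  0.154 0.203]
pot [0.569 0.142 0.009]
short [ 0.542 -0.168  0.013]
pin [0.568 0.249 0.159]
glue [0.531 0.018 0.124]
jar [0.402 0.064 0.056]
sand [ 0.396 -0.288  0.026]
tallrim [0.505 0.137 0.065]
```

View pics/crop0.png

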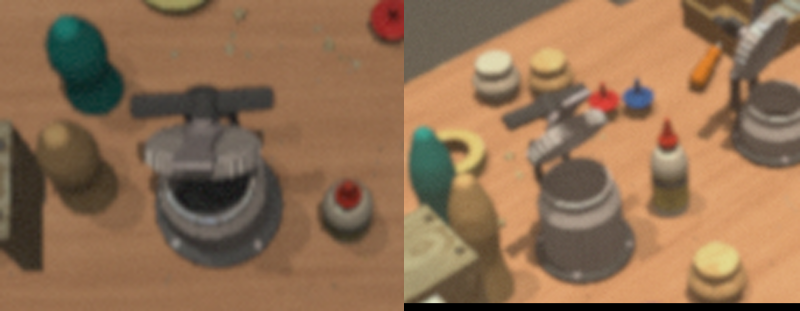

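```bash
cat >> h.py <<'E'
from scipy.optimize import least_squares
R0=np.diag([1.,-1.,-1.])
E
python3 - <<'E'
from h import *
T=np.load("top0.npz");S=np.load("scene0.npz")
P=np.concatenate([Z["P"][b[0]:b[1],b[2]:b[3]].reshape(-1,3) for Z,b in((T,(150,225,250,305)),(S,(190,260,235,295)))])
q=P[(P[:,2]>.03)&(P[:,2]<.065)&(np.hypot(P[:,0]-.553,P[:,1]-.138)<.056)&(np.hypot(P[:,0]-.553,P[:,1]-.138)>.04)]
s=least_squares(lambda c:np.hypot(q[:,0]-c[0],q[:,1]-c[1])-.048,[.553,.138],loss="soft_l1",f_scale=.002); print("centre",s.x,len(q))
command_gripper(0.0)
p=sense()["position"]; move_l([p[0],p[1],.40],feed=.25)
cx,cy=s.x
movep([cx+.023,cy,.40],R0)
print(sense()["time_s"],sense()["position"],sense()["tcp_rot"].round(2).tolist())
p=sense(); im,d=camera("wrist"); cv2.imwrite("pics/w1.png",im[...,::-1]); np.savez("w1.npz",im=im,d=d,pos=p["position"],R=p["tcp_rot"])
k=camera_params("wrist"); print(k)
E
```

```text
centre [0.55447736 0.13660978] 564
4.725 [0.57783755 0.13565733 0.39980505] [[1.0, -0.0, -0.0], [-0.0, -1.0, -0.0], [-0.0, 0.0, -1.0]]
{'K': array([[309.70691629,   0.        , 318.04677116],
       [  0.        , 309.70691629, 206.26062919],
       [  0.        ,   0.        ,   1.        ]]), 'tool_from_camera': array([[-5.62871055e-05, -9.66508048e-01, -2.56636300e-01,
         6.54089649e-02],
       [ 9.99999997e-01, -6.99693806e-05,  4.41826202e-05,
         3.51259821e-04],
       [-6.06595410e-05, -2.56636296e-01,  9.66508049e-01,
        -1.16661486e-01],
       [ 0.00000000e+00,  0.00000000e+00,  0.00000000e+00,
         1.00000000e+00]])}
```

View pics/w1.png

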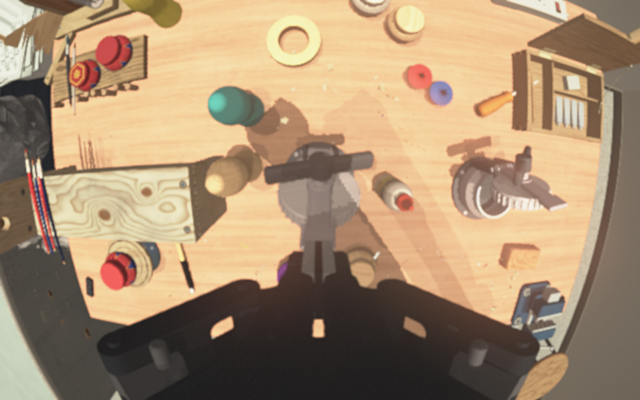

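The wrist view shows the strap running straight toward the robot along column 317, so yaw is about 0. The bar lies across it from (265,173) to (372,157). Next I'll swing the lid shut with the closed fingertips on the tab.

```bash
python3 - <<'E'
from h import *
cx,cy=.5545,.137; hx,hz=cx+.052,.136
def tcp(th,r=.128,off=.003):
    c=np.array([hx-r*np.cos(th)+off*np.sin(th), hz+r*np.sin(th)+off*np.cos(th)])
    return [c[0]+.011,cy,c[1]+.025]
move_l(tcp(1.25),R0,feed=.15)
f0=sense()["wrist_force"]
for th in np.arange(1.13,.05,-.12):
    hit=move_l(tcp(th),feed=.08,until_force=40)
    s=sense(); print(round(th,2),hit,(s["wrist_force"]-f0).round(1),s["position"].round(4))
    if hit: break
E
```

```text
1.13 False [-0.7 -0.8  0.1] [0.5656 0.1371 0.2787]
1.01 False [-0.3  0.9  0.3] [0.5521 0.1369 0.2711]
0.89 False [-1.2  0.1  0.5] [0.5392 0.1369 0.2624]
0.77 False [-0.8 -0.3  0.4] [0.5274 0.1368 0.2521]
0.65 False [-0.8 -0.1 -0.4] [0.517  0.1368 0.2406]
0.53 False [-0.3  0.4  0.8] [0.5081 0.1368 0.228 ]
0.41 False [-0.   0.4  0.3] [0.5006 0.1368 0.2142]
0.29 False [-0.8 -0.3  1.1] [0.4951 0.1368 0.1998]
0.17 False [-0.5  0.3  0.1] [0.4912 0.1368 0.1849]
```

```bash
python3 - <<'E'
from h import *
im,d,P=cloud("scene"); np.savez("scene2.npz",im=im,d=d,P=P)
a=cv2.resize(im[120:290,170:370],None,fx=3,fy=3,interpolation=cv2.INTER_CUBIC)
im2,d2=camera("wrist"); b=im2[100:400,170:470]
c=np.zeros((510,900,3),np.uint8); c[:,:600]=a; c[:300,600:]=b
cv2.imwrite("pics/c2.png",cv2.resize(c,(800,453))[...,::-1])
E
```

```text
(no output)
```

View pics/c2.png

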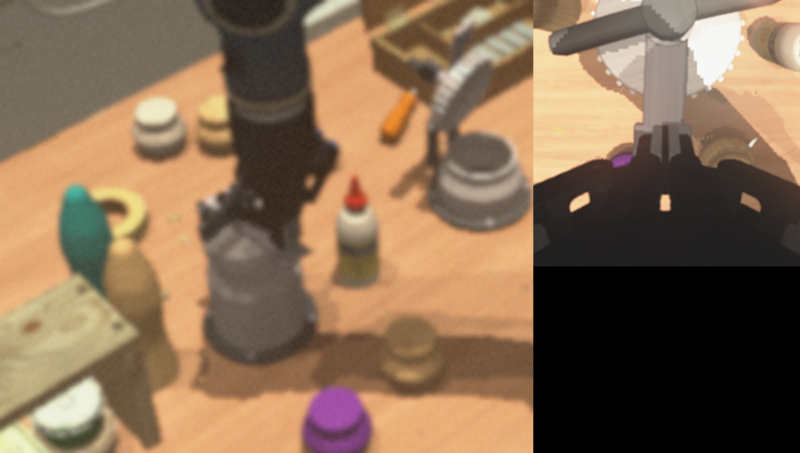

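The lid has followed the fingers and the tab sits under the tips. Now I'll press it home.

```bash
python3 - <<'E'
from h import *
p=sense()["position"]; f0=sense()["wrist_force"]
for z in (.18,.175,.17,.166,.162,.158,.154):
    hit=move_l([p[0]-.001,p[1],z],feed=.04,until_force=25)
    s=sense(); print(z,hit,(s["wrist_force"]-f0).round(1),s["position"].round(4))
    if hit: break
sleep(.4); s=sense(); print((s["wrist_force"]-f0).round(1),s["position"].round(4),s["time_s"])
E
```

```text
0.18 False [-0.4 -0.2 -0.3] [0.4904 0.1369 0.1798]
0.175 False [-0.3  0.4 -1. ] [0.4905 0.1369 0.1747]
0.17 False [ 0.2 -0.7  0.3] [0.4905 0.1368 0.1696]
0.166 False [-1.1 -0.1 -0. ] [0.4905 0.1368 0.1657]
0.162 False [-3.6 -2.7 16.1] [0.491  0.1372 0.1638]
0.158 False [-14.3  -8.   43.5] [0.4911 0.1375 0.1631]
0.154 False [-21.  -13.5  72.3] [0.4911 0.1377 0.1625]
[-22.7 -12.6  71.8] [0.4911 0.1377 0.1625] 11.1167
```

Firm contact came at tip z = 0.139, which is strap top when shut. Next I'll lift off and measure the bar.

```bash
python3 - <<'E'
from h import *
p=sense()["position"]; move_l([p[0],.137,.30],feed=.15)
movep([.46,.137,.30],R0)
s=sense(); im,d=camera("wrist"); k=camera_params("wrist"); K=k["K"]; M=k["tool_from_camera"]
v,u=np.mgrid[:400,:640]; x=(u-K[0,2])/K[0,0]; y=(v-K[1,2])/K[0,0]; r=np.hypot(x,y)+1e-9
t=np.tan(np.minimum(r,1.3))/r; c=np.stack([x*t*d,y*t*d,d],-1)
P=(c@M[:3,:3].T+M[:3,3])@s["tcp_rot"].T+s["position"]; P[d==0]=np.nan
np.savez("w3.npz",P=P,im=im)
cv2.imwrite("pics/w3.png",im[...,::-1])
near=np.hypot(P[...,0]-.5545,P[...,1]-.137)<.075
q=P[near&(P[...,2]>.150)&(P[...,2]<.185)]
print(len(q),np.median(q,0),q.min(0),q.max(0)); m=q[:,:2].mean(0); w,V=np.linalg.eigh(np.cov((q[:,:2]-m).T)); print(m,V[:,1],np.arctan2(*V[::-1,1]),np.sqrt(w))
st=P[near&(abs(P[...,1]-.137)<.008)&(P[...,0]<.53)&(P[...,2]>.1)]
print("strap/tab z",st.shape,np.median(st[:,2]),[ (round(a,3),np.median(st[abs(st[:,0]-a)<.004][:,2]).round(4)) for a in (.49,.5,.51,.52)])
print(s["time_s"])
E
```

```text
2664 [0.55647924 0.13502366 0.16945199] [0.53779183 0.07734428 0.15236482] [0.57688005 0.19273632 0.17375888]
[0.5564889  0.13514987] [-0.25001348  0.96824236] 1.823490499965358 [0.00474177 0.03109968]
strap/tab z (1005, 3) 0.13801123821218406 [(0.49, np.float64(0.1379)), (0.5, np.float64(0.1381)), (0.51, np.float64(0.138)), (0.52, np.float64(0.138))]
12.4917
```

View pics/w3.png

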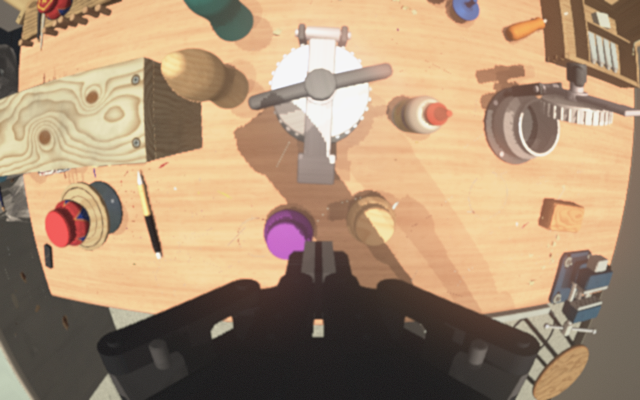

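The strap is level at z 0.138, so the lid is home. The bar runs from (250,103) to (390,72), giving a cap angle of about 1.8 rad. Next I'll push the bar's glue-side end clockwise on an arc, turning the tool with it.

```bash
cat >> h.py <<'E'
from scipy.spatial.transform import Rotation as Ro
C=np.array([.5555,.136])
def push(phi,z=.174,rho=.045,back=.017):
    b=np.array([-np.cos(phi),-np.sin(phi)]); t=np.array([np.cos(phi+np.pi/2),np.sin(phi+np.pi/2)])
    p=C+rho*b-back*t
    return [p[0],p[1],z], Ro.from_euler("z",phi-np.pi/2).as_matrix()@R0
E
python3 - <<'E'
from h import *
for ph in (2.2,1.5,.8,0,-.1): print(ph,push(ph)[0],inverse_kinematics(*push(ph)))
p,R=push(2.2); 
movep([p[0],p[1],.26],R); move_l(p,R,feed=.12,until_force=15)
s0=sense(); f0=s0["wrist_force"]; print(s0["position"],f0)
for ph in np.append(np.arange(2.05,.05,-.15),[0.,-.06,-.12,-.18]):
    hit=move_l(*push(ph),feed=.06,until_force=30)
    s=sense(); print(round(ph,2),hit,(s["wrist_force"]-f0).round(1),s["position"].round(4),round(s["time_s"],1))
    if hit or np.linalg.norm(s["wrist_force"]-f0)>35: break
E
```

```text
2.2 [np.float64(0.5957269891414236), np.float64(0.10962218082145934), 0.174] [ 0.48344042  0.69643066 -1.09070387  1.74744496  0.68031662  1.1302035
 -1.76489754]
1.5 [np.float64(0.5692742406972223), np.float64(0.08991019317446661), 0.174] [ 0.45777655  0.57703953 -0.94935637  1.82045378  0.54379686  1.02997611
 -2.34931672]
0.8 [np.float64(0.5363432516246694), np.float64(0.09187496185061966), 0.174] [-0.20808494  0.34792955 -0.04860288  1.93097405  0.02179982  0.86318499
 -2.60954403]
0 [np.float64(0.5105), np.float64(0.11900000000000001), 0.174] [ 0.55489452  0.60059131 -1.17335706  1.93282577  0.64399989  1.05094277
  2.23939617]
-0.1 [np.float64(0.5090276444794927), np.float64(0.12357743293938082), 0.174] [ 0.54610027  0.59985196 -1.17332198  1.93364738  0.6434332   1.05034975
  2.13048463]
[0.59613132 0.11002388 0.17486649] [ 0.05042347 -0.33662056  0.64667161]
2.05 False [-0.5  0.2 -1.2] [0.5918 0.104  0.175 ] 14.3
1.9 False [-0.4 -0.  -0.2] [0.5865 0.0991 0.1744] 14.6
1.75 False [ 3.8  1.9 -1.6] [0.5812 0.0954 0.1745] 14.9
1.6 False [ 1.9  1.  -2. ] [0.5746 0.0919 0.1743] 15.2
1.45 False [ 3.6  0.9 -1.9] [0.5674 0.0893 0.1741] 15.5
1.3 False [ 2.9  0.8 -1.6] [0.56   0.0879 0.174 ] 15.8
1.15 False [ 2.9 -1.3 -1.1] [0.5526 0.0875 0.174 ] 16.1
1.0 False [ 2.9 -4.3  0.8] [0.5456 0.0883 0.174 ] 16.5
0.85 False [ 2.8 -4.2 -2. ] [0.5383 0.0909 0.1734] 16.9
0.7 False [ 3.4 -2.7 -3.4] [0.5317 0.0942 0.1732] 17.4
0.55 False [ 2.3 -3.5 -3.2] [0.5257 0.098  0.1734] 17.8
0.4 False [ 1.  -2.7 -1.1] [0.5203 0.1028 0.1736] 18.2
0.25 False [ 0.1 -2.6 -0.6] [0.5159 0.1086 0.1734] 18.6
0.1 False [ 0.5 -1.2 -1.2] [0.5121 0.1149 0.1731] 18.9Traceback (most recent call last):
  File "<stdin>", line 7, in <module>
rig.Unreachable: the arm cannot follow that straight line within its joint ranges
```

```bash
python3 - <<'E'
from h import *
s=sense(); f0=s["wrist_force"]; p=s["position"]; print(s["joint_pos"].round(2))
for ph in (.03,-.03,-.08,-.13,-.18,-.25,-.32):
    hit=move_l(push(ph)[0],feed=.04,until_force=25)
    s=sense(); print(ph,hit,s["wrist_force"].round(1),s["position"].round(4),round(s["time_s"],1))
    if hit or np.linalg.norm(s["wrist_force"])>32: break
sleep(.3)
p=s["position"]
move_l([p[0]-.002,p[1]-.02,.174],feed=.1); move_l([p[0]-.002,p[1]-.02,.30],feed=.2)
movep([.44,.137,.32],s["tcp_rot"]) if 0 else None
movep([.44,.08,.32],R0)
s=sense(); im,d=camera("wrist"); k=camera_params("wrist"); K=k["K"]; M=k["tool_from_camera"]
v,u=np.mgrid[:400,:640]; x=(u-K[0,2])/K[0,0]; y=(v-K[1,2])/K[0,0]; r=np.hypot(x,y)+1e-9
t=np.tan(np.minimum(r,1.3))/r; c=np.stack([x*t*d,y*t*d,d],-1)
P=(c@M[:3,:3].T+M[:3,3])@s["tcp_rot"].T+s["position"]; P[d==0]=np.nan
cv2.imwrite("pics/w4.png",im[...,::-1])
near=np.hypot(P[...,0]-.5555,P[...,1]-.136)<.075
q=P[near&(P[...,2]>.152)&(P[...,2]<.185)]
m=q[:,:2].mean(0); w,V=np.linalg.eigh(np.cov((q[:,:2]-m).T)); print(len(q),m,V[:,1],np.median(q[:,2]),s["time_s"])
st=P[near&(abs(P[...,1]-.137)<.016)&(P[...,2]>.125)&(P[...,2]<.142)]
# strap direction: midline of y at several x
for a in (.49,.505,.52,.535): 
    g=P[(abs(P[...,0]-a)<.004)&(abs(P[...,1]-.137)<.03)&(P[...,2]>.125)&(P[...,2]<.142)]; print(a,len(g),g[:,1].min(),g[:,1].max(),np.median(g[:,2]))
E
```

```text
[-1.17  0.6   1.21  2.02 -0.67  1.01 -2.65]
0.03 False [ 1.1 -3.4 -2.5] [0.5109 0.1173 0.1739] 19.2
-0.03 False [ 0.9 -3.9 -2.1] [0.51   0.12   0.1741] 19.4
-0.08 False [ 2.4 -6.8 -2.9] [0.5097 0.1211 0.1742] 19.7
-0.13 False [  3.2 -10.8  -4.6] [0.5096 0.1216 0.1744] 19.9
-0.18 False [  5.7 -14.8  -4.4] [0.5095 0.1222 0.1745] 20.2
-0.25 False [  5.9 -19.   -5.6] [0.5093 0.1231 0.1747] 20.4
-0.32 False [  7.9 -24.4  -6.1] [0.5093 0.1239 0.1749] 20.7Traceback (most recent call last):
  File "<stdin>", line 9, in <module>
rig.Unreachable: the arm cannot follow that straight line within its joint ranges
```

The force ramps up against the stop. To back off I'll turn the tool slightly away from the joint-7 limit.

```bash
python3 - <<'E'
from h import *
s=sense(); p=s["position"]; print(s["joint_pos"].round(3))
for dp in (.1,.2,.3,.4,.6):
    try: move_l([p[0]-.004,p[1]-.02,.176],Ro.from_euler("z",dp).as_matrix()@s["tcp_rot"],feed=.06); print("ok",dp); break
    except Unreachable: pass
p=sense()["position"]; move_l([p[0],p[1],.30],feed=.2)
movep([.44,.08,.32],R0)
s=sense(); im,d=camera("wrist"); k=camera_params("wrist"); K=k["K"]; M=k["tool_from_camera"]
v,u=np.mgrid[:400,:640]; x=(u-K[0,2])/K[0,0]; y=(v-K[1,2])/K[0,0]; r=np.hypot(x,y)+1e-9
t=np.tan(np.minimum(r,1.3))/r; c=np.stack([x*t*d,y*t*d,d],-1)
P=(c@M[:3,:3].T+M[:3,3])@s["tcp_rot"].T+s["position"]; P[d==0]=np.nan
cv2.imwrite("pics/w4.png",im[...,::-1])
near=np.hypot(P[...,0]-.5555,P[...,1]-.136)<.075
q=P[near&(P[...,2]>.152)&(P[...,2]<.185)]
m=q[:,:2].mean(0); w,V=np.linalg.eigh(np.cov((q[:,:2]-m).T)); print(len(q),m,V[:,1],np.median(q[:,2]),s["time_s"])
for a in (.475,.485,.495): 
    g=P[(abs(P[...,0]-a)<.004)&(abs(P[...,1]-.137)<.03)&(P[...,2]>.125)&(P[...,2]<.142)]; print(a,len(g),g[:,1].min(),g[:,1].max(),np.median(g[:,2]))
E
```

```text
[-1.177  0.613  1.259  2.034 -0.701  1.022 -2.607]
ok 0.1Traceback (most recent call last):
  File "<stdin>", line 6, in <module>
rig.Unreachable: the arm cannot follow that straight line within its joint ranges
```

```bash
python3 - <<'E'
from h import *
s=sense(); p=s["position"]; print(p,s["joint_pos"].round(3))
done=False
for z in (.30,.25,.22,.20):
    for dp in (.1,.3,.6,.9,1.2,0):
        try: move_l([p[0]-.01,p[1]-.005,z],Ro.from_euler("z",dp).as_matrix()@s["tcp_rot"],feed=.1); print("ok",z,dp); done=True; break
        except Unreachable: pass
    if done: break
print(sense()["position"],sense()["joint_pos"].round(2),sense()["time_s"])
E
```

```text
[0.5033189  0.08632678 0.17596867] [-1.147  0.579  1.243  2.048 -0.666  1.001 -2.5  ]
ok 0.3 0.3
[0.49298245 0.081356   0.29944517] [-1.27  0.28  1.26  1.93 -0.3   1.15 -2.53] 23.2917
```

```bash
python3 - <<'E'
from h import *
movep([.44,.08,.32],R0)
s=sense(); im,d=camera("wrist"); k=camera_params("wrist"); K=k["K"]; M=k["tool_from_camera"]
v,u=np.mgrid[:400,:640]; x=(u-K[0,2])/K[0,0]; y=(v-K[1,2])/K[0,0]; r=np.hypot(x,y)+1e-9
t=np.tan(np.minimum(r,1.3))/r; c=np.stack([x*t*d,y*t*d,d],-1)
P=(c@M[:3,:3].T+M[:3,3])@s["tcp_rot"].T+s["position"]; P[d==0]=np.nan
cv2.imwrite("pics/w4.png",im[...,::-1])
near=np.hypot(P[...,0]-.5555,P[...,1]-.136)<.075
q=P[near&(P[...,2]>.152)&(P[...,2]<.185)]
m=q[:,:2].mean(0); w,V=np.linalg.eigh(np.cov((q[:,:2]-m).T)); print(len(q),m,V[:,1],np.median(q[:,2]),s["time_s"])
for a in (.475,.485,.495): 
    g=P[(abs(P[...,0]-a)<.004)&(abs(P[...,1]-.137)<.03)&(P[...,2]>.125)&(P[...,2]<.142)]; print(a,len(g),g.min(0,initial=9)[1],g.max(0,initial=-9)[1],np.median(g[:,2]))
E
```

```text
2081 [0.55533686 0.13390802] [-0.99871559  0.05066735] 0.16298169028151485 24.0
0.475 262 0.1223252024034121 0.15554154601300063 0.13835949994296953
0.485 267 0.1220552552135718 0.15463114825067137 0.1382794329945635
0.495 248 0.12100594311076615 0.1539488516007148 0.13825719156068336
```

View pics/w4.png

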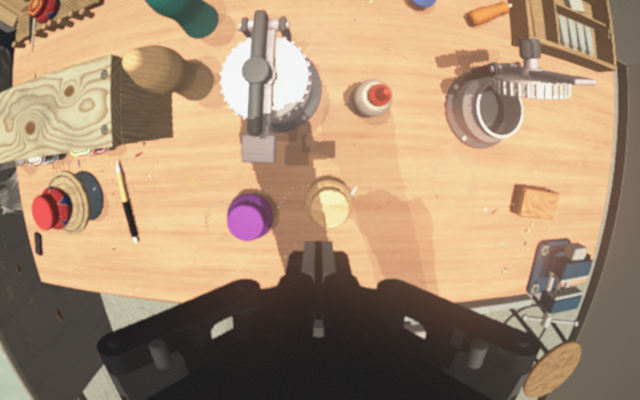

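The bar (260,15)–(258,130) lies along the strap over the tab. Its top is at 0.163 and the tab is level at 0.138, so the cap is tight. The pin, glue, jar, sander and short pot are all still standing in place.

```bash
python3 -c "
from rig import *
print(finish_job())"
```

```text
the job is handed in; nothing more can be done
None
```

I pressed the tall pot's lid home, then screwed its cap to the stop, and handed the job in after about 24 s of the 42 s allowed; the last picture shows the short pot and the things standing around undisturbed, but no verdict came back.

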